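# Toothpick tray: cartons in running bond, holder beside

### The job

Gather the toothpick things into the shallow orange tray. First lay the two green-banded cartons flat and end to end along the dark strip, meeting at its white mid-line; then lay the blue-banded carton flat on top of them, squarely across the joint as in a brick wall; last of all stand the open bamboo toothpick holder upright on the round cork pad. Leave the two red-banded cartons and the steel-topped bamboo shaker where they are.

Things in the scene. Friction and masses are not known exactly. Their poses are not given: they have to be found in the camera images.
- tray: Shallow open tray of orange plastic, 200 mm (its x) by 212 mm (its y), rim 12 mm high, walls and floor 4 mm thick, stuck to the counter so that it does not move. Origin: centre of its underside, on the counter; z up. The strip lies in one half of it and the cork pad in the other; which half (its +y or -y side) changes.
- strip: Dark grey rubber strip fixed on the tray's floor, where the cartons go: 180 mm long (its x, parallel to the tray's x), 56 mm wide (its y), 2 mm thick, with a white line across its middle (x = 0). Origin: centre of its underside; its top, on which the cartons rest, is 2 mm above the origin (6 mm above the counter). Its centre lies 48 mm from the tray's centre line.
- pad: Round pale cork pad fixed on the tray's floor, where the holder goes: 66 mm in diameter, 2 mm thick. Origin: centre of its underside; its top is 2 mm above the origin (6 mm above the counter).
- green_a: Loose brown carton with a broad green band round its middle and a cream dot on top: 84 mm long (its x), 42 mm wide (its y), 34 mm high, about 80 g, stiff. Origin: centre of its underside; z up. Interchangeable with green_b.
- green_b: The other green-banded carton, the same in every way as green_a.
- blue_c: Loose brown carton with a broad blue band, same size, mass and axes as the green ones; it goes on top.
- red_a: Look-alike: brown carton with a broad red band, same size and axes as the others. It does not belong in the tray; leave it alone.
- red_b: The other red-banded look-alike carton, also to be left alone.
- holder: Loose bamboo toothpick holder: upright round cylinder 44 mm in diameter and 56 mm high, with pale toothpicks standing out of its dark open top up to 71 mm high (the picks are one piece with it), about 100 g. Origin: centre of its underside; z up.
- shaker: Look-alike: the same 44 mm bamboo cylinder, 56 mm high, but closed with a shiny steel cap up to 70 mm high. It does not belong in the tray; leave it alone.

How it is judged:
By the outcome, as a careful person would: the job done as asked, in the order asked, and still so for the second after the job is handed in, with the robot touching nothing.
It also fails if it takes over 96 s, if anything falls off the work surface, if the arm or the gripper's body presses on something with over 40 N, if the wrist force passes 120 N, or if a joint passes its speed limit or range.

### The arm

A 6-joint arm with a two-finger parallel gripper is mounted at the origin on the work surface. World frame = base frame: x ahead of the robot, y to its left, z up, the work surface at z = 0. Lengths are in m, angles in degrees, forces in N, time in s.
With the tool pointing down it reaches from about 0.275 to 0.875 m from the base axis. Payload 12.5 kg.
Tool frame: the origin (TCP) lies midway between the tips of the shut fingers; the grasp point (between the pads) lies 19 mm behind it; z points along the fingers, y is the line along which they close (so a half turn about z gives the same grasp; the last joint's range is limited). The gripper opens to 85 mm and grips with 20 to 120 N. Pads are 22 mm wide; open, the fingers measure 114 mm over their backs; the gripper's body (76 mm by 85 mm) begins 54 mm behind the grasp point. The pads swing forward as they close: fully open they stand 13 mm farther back than shut.
Start: joints at [71.413, 20.094, 94.641, -0, 65.266, -4.847], TCP at [0.131, 0.534, 0.231] pointing down, gripper open.
Joint ranges: [-157.81, 157.81], [-45, 120.19], [0.68, 151.7], [-89.99, 269.99], [4.06, 180], [-164.3, 164.3]. Speed limits (degrees/s): [127.2, 127.2, 159.86, 180, 180, 180].

### API

Orientations are given as a 3x3 rotation matrix whose columns are the frame's x, y, z axes.
In Python, from station import bot gives the robot as it stands.
- The arm moves only by the tool step_arm, never from a script. Its argument "series" is text: rows parted by semicolons, each of 4 numbers parted by spaces: the shift along the tool's x, y, z normalised to -1 to 1, where 1 is 0.04 m, then the turn about the tool's z normalised to -1 to 1, where 1 is 6 degrees. A call has 1 to 20 rows; each row shifts and turns the commanded pose from where the row before left it, along the tool's axes as they then stand; what a row does not reach is not made up. A row lasts 1/12 s, in which the tool goes at most 41.7 mm and 7.16 degrees, less where a joint would pass 70% of its speed; a pose out of reach is approached as far as the arm can. A call with a number of a shift or a turn outside -1 to 1 is refused whole. A call with a gripper value outside its range is refused whole. "gripper" is the closure, from 0 (fully open) to 1 (shut), set as the call begins (left out, the last holds). The fingers move at their own pace and stop on an object; "grip_force" is the grip in N (left out, the last holds). Time passes only in rows, so rows that do not move let the fingers close. It gives the time, the measured TCP pose, the force, the opening and the grip force at its end, in the units of the state.
- bot.sense(): the state, without advancing time (a new reading comes with each control period).
- bot.capture(name): name is "scene" or "top" or "wrist"; returns a dict with "color" (400x640x3 uint8, blue, green, red), "camera_matrix" (3x3 intrinsics, pixels), "dist" ([k1, k2, p1, p2, k3] as OpenCV has them; the pictures are not rectified), "origin" and "rotation" of the camera in the world. Camera axes: x right, y down, z forward; pixel columns grow to the right and rows downward; lengths in m; the calibration is good to about 2 mm. A picture is of the moment at which its call begins. There is no depth.
- bot.close_job(): hands the job in; it is judged then, once.
The state is a dict: "time_s": time; "joint_positions": joint angles; "joint_velocities": joint speeds; "tau": joint torques, N m; "ee_pos": TCP position; "tool_rot": TCP orientation; "ft_force": force on the tool from outside, world axes, zero at the start; "torque": the same for the moment, N m; "width": opening from 0.0 (shut) to 1.0 (fully open); "gripper_force": force on a finger pad.
Only numpy, scipy, OpenCV 4.12 (cv2) and the standard library are available. Lean on these libraries where they do the work, as an engineer would, in place of code of your own. Each camera call takes 0.05 s, during which the arm holds its last target. There are 200 camera calls.

## Working session

There is one attempt and no reset: what is moved stays moved. The work goes in short steps, Python scripts to look and compute and a tool call to move; the robot and the scene stay as the last step left them, time stands still between calls to the robot, and variables do not carry over. Pictures are saved under pics/ and viewed, at most 17 in all, crops included, and the job is handed in when it is done.

Besides the shell and the picture viewer there is one more tool, called after "Request:" as a command line: name --argument value ..., lists and objects as JSON in quotes. step_arm: Moves the arm, as the interface text tells. Its arguments: {"type":"object","properties":{"series":{"type":"string"},"gripper":{"type":"number"},"grip_force":{"type":"number"}},"required":["series"]}

```bash
mkdir -p pics; ls
python3 - <<'E'
from station import bot
import cv2,pickle
d={}
for n in("scene","top","wrist"):
    c=bot.capture(n);d[n]=c;cv2.imwrite(f"pics/{n}0.png",c["color"]);print(n,c["origin"],c["rotation"],c["camera_matrix"],c["dist"])
pickle.dump(d,open("cap0.pkl","wb"))
s=bot.sense();print(s)
E
```

```text
pics
scene [0.87575701 0.56432509 1.1554719 ] [[-0.82804411  0.47616516 -0.29598936]
 [ 0.56066114  0.7019011  -0.43931075]
 [-0.00142922 -0.52971841 -0.84817237]] [[520.57889695   0.         326.21511931]
 [  0.         520.57889695 201.3749676 ]
 [  0.           0.           1.        ]] [0.01132578 0.         0.         0.         0.        ]
top [0.29730628 0.0178186  1.07095507] [[-0.05380016 -0.97614622  0.2103428 ]
 [-0.99853646  0.05142752 -0.01673765]
 [ 0.00552098 -0.21093545 -0.9774844 ]] [[419.94261283   0.         322.70897799]
 [  0.         419.94261283 196.92823078]
 [  0.           0.           1.        ]] [-0.07248841  0.          0.          0.          0.        ]
wrist [0.04954795 0.55293848 0.37351712] [[ 0.23758858  0.91985674  0.31211416]
 [ 0.97136411 -0.22437693 -0.07814575]
 [-0.00185168  0.32174303 -0.94682522]] [[291.34606626   0.         319.9244499 ]
 [  0.         291.34606626 197.36110186]
 [  0.           0.           1.        ]] [-0.05100665  0.          0.          0.          0.        ]
{'time_s': 0.15, 'joint_positions': array([ 7.14130014e+01,  2.01183048e+01,  9.46673445e+01, -1.32526251e-03,
        6.52654830e+01, -4.84890220e+00]), 'joint_velocities': array([-0.02335116, -0.09878698, -0.16379188,  0.05845455,  0.0065362 ,
        0.05299955]), 'tau': array([ 3.57223398e-04, -5.06249142e+01, -2.91503835e+01, -1.13181968e-04,
        3.30558774e-03, -2.82913447e-06]), 'ee_pos': array([0.13053357, 0.53403153, 0.23087982]), 'tool_rot': array([[-9.71393723e-01,  2.37474556e-01, -2.64543976e-04],
       [ 2.37474697e-01,  9.71393350e-01, -8.52576071e-04],
       [ 5.45111356e-05, -8.91009544e-04, -9.99999602e-01]]), 'ft_force': array([-1.08257024, -0.04042583,  0.65370726]), 'torque': array([-0.00258455, -0.01874626,  0.01682374]), 'gripper_force': 0.0, 'width': 1.004327883323244}
```

View pics/top0.png

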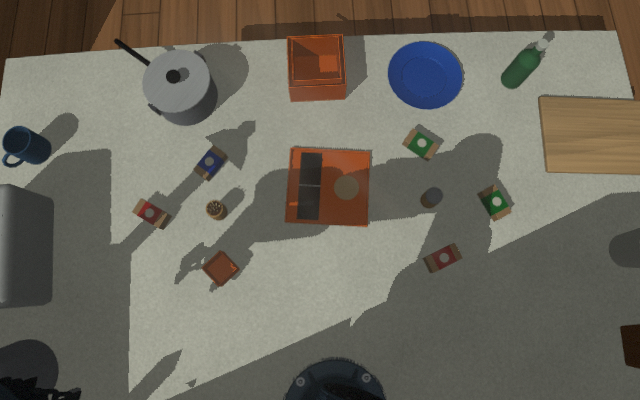

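View pics/scene0.png

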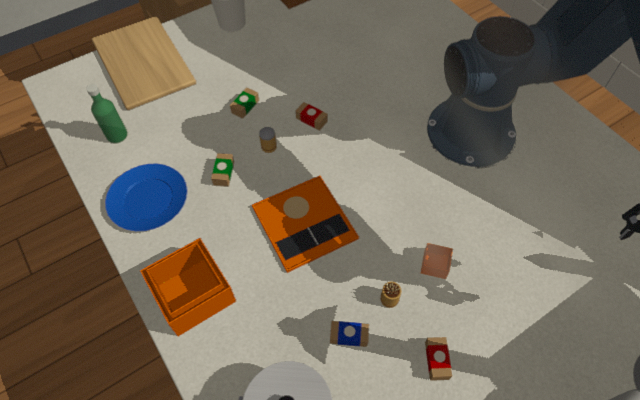

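```bash
cat > h.py <<'E'
import cv2,numpy as np,pickle
def montage(img,boxes,k,fn,cols):
    # boxes (u0,v0), 50x50 each, scale k, ticks each 10 px
    ts=[]
    for u0,v0,w in boxes:
        t=cv2.resize(img[v0:v0+w,u0:u0+w],(50*k,50*k),interpolation=cv2.INTER_CUBIC)
        t=cv2.convertScaleAbs(t,alpha=1.5)
        for i in range(0,w,10):
            p=int(i*50*k/w)
            cv2.line(t,(p,0),(p,6),(255,255,255),1);cv2.line(t,(0,p),(6,p),(255,255,255),1)
            cv2.putText(t,str(u0+i),(p,16),0,.33,(0,255,255),1);cv2.putText(t,str(v0+i),(8,p+4),0,.33,(0,255,255),1)
        ts.append(cv2.copyMakeBorder(t,0,2,0,2,0))
    while len(ts)%cols: ts.append(ts[0]*0)
    cv2.imwrite(fn,np.vstack([np.hstack(ts[i:i+cols]) for i in range(0,len(ts),cols)]))
def project(c,P):
    R=np.array(c["rotation"]);t=-R.T@np.array(c["origin"])
    return cv2.projectPoints(np.asarray(P,float).reshape(-1,1,3),cv2.Rodrigues(R.T)[0],t,c["camera_matrix"],np.array(c["dist"]))[0].reshape(-1,2)
def pix(c,uv,z):
    n=cv2.undistortPoints(np.asarray(uv,float).reshape(-1,1,2),c["camera_matrix"],np.array(c["dist"])).reshape(-1,2)
    d=np.c_[n,np.ones(len(n))]@np.array(c["rotation"]).T
    o=np.array(c["origin"]);return (o+d*((z-o[2])/d[:,2])[:,None])[:,:2]
E
python3 - <<'E'
from h import *
d=pickle.load(open("cap0.pkl","rb"))
montage(d["top"]["color"],[(397,119,50),(470,178,50),(185,139,50),(192,182,50),(283,142,92),(410,173,50)],5,"pics/m1.png",3)
montage(d["scene"]["color"],[(198,145,50),(220,78,50),(325,308,50),(366,268,50),(250,172,110),(244,115,50)],5,"pics/m2.png",3)
E
```

```text
(no output)
```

View pics/m1.png

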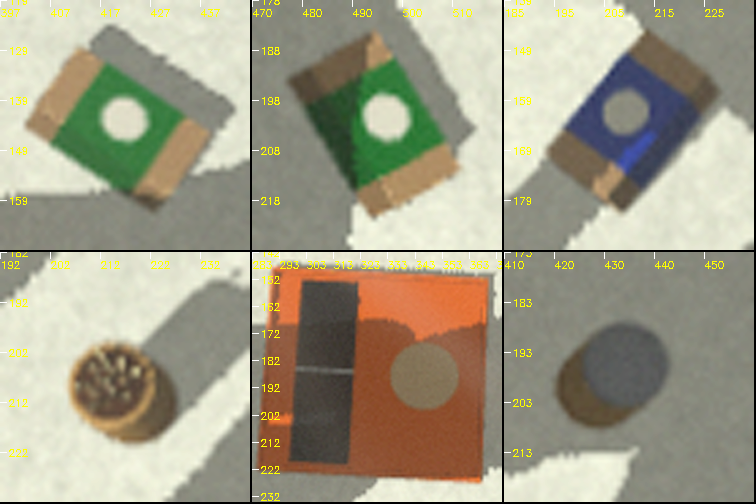

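View pics/m2.png

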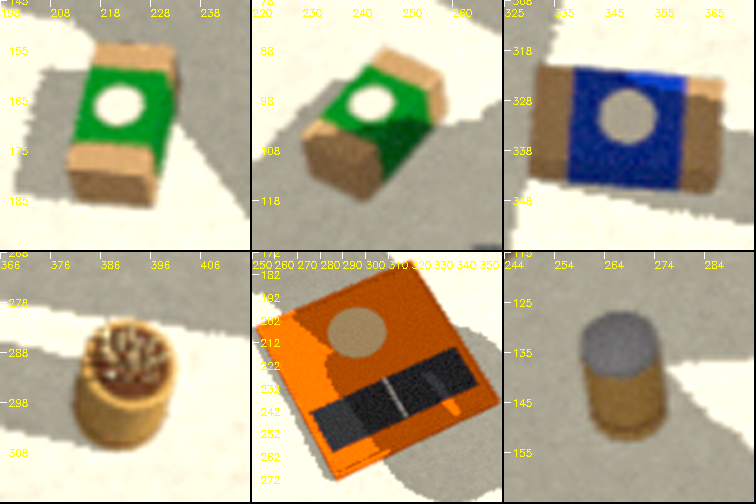

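```bash
cat >> h.py <<'E'
from scipy.optimize import minimize
K=8
def box(l,w,h,z0=0): return np.array([[sx*l/2,sy*w/2,z] for sx in(-1,1) for sy in(-1,1) for z in(z0,z0+h)])
a=np.arange(0,2*np.pi,.2)
def cyl(r,h): return np.array([[r*np.cos(t),r*np.sin(t),z] for t in a for z in(0,h)])
def smask(c,uv,rad,thr=45):
    img=c["color"];u,v=map(int,uv);H=img[max(v-rad,0):v+rad,u-rad:u+rad]
    big=cv2.resize(H,None,fx=K,fy=K,interpolation=cv2.INTER_LINEAR)
    hsv=cv2.cvtColor(big,cv2.COLOR_BGR2HSV)
    m=((hsv[...,1]>thr*255/100)&(hsv[...,2]>20)).astype(np.uint8)
    n,lab,st,ce=cv2.connectedComponentsWithStats(m)
    i=1+np.argmin([np.hypot(*(q-rad*K))-s[4]**.5 for q,s in zip(ce[1:],st[1:])])
    P=cv2.findContours((lab==i).astype(np.uint8),0,1)[0]
    hull=cv2.convexHull(np.vstack(P))
    out=np.zeros(m.shape,np.uint8);cv2.fillConvexPoly(out,hull,1);return out,(u-rad,max(v-rad,0))
def fit(cams,masks,model,x0,yaw=True):
    def f(p):
        th=p[2] if yaw else 0
        R=np.array([[np.cos(th),-np.sin(th),0],[np.sin(th),np.cos(th),0],[0,0,1]])
        P=model@R.T+[p[0],p[1],0];e=0
        for c,(m,o) in zip(cams,masks):
            q=(project(c,P)-o+.5)*K-.5
            r=np.zeros_like(m);cv2.fillConvexPoly(r,cv2.convexHull(np.round(q*16).astype(np.int32)),1,shift=4)
            e+=(r!=m).sum()/m.sum()
        return e
    best=None
    for t in ([x0[2]+d for d in(-.15,0,.15)] if yaw else [0]):
        s=np.array([[x0[0],x0[1],t],[x0[0]+.01,x0[1],t],[x0[0],x0[1]+.01,t],[x0[0],x0[1],t+.2]]) if yaw else np.array([[x0[0],x0[1]],[x0[0]+.01,x0[1]],[x0[0],x0[1]+.01]])
        r=minimize(f,s[0],method="Nelder-Mead",options=dict(initial_simplex=s,xatol=1e-5,fatol=1e-5))
        if best is None or r.fun<best.fun: best=r
    return best.x,best.fun
E
cat > loc.py <<'E'
from h import *
d=pickle.load(open("cap0.pkl","rb"));T,S=d["top"],d["scene"]
C=box(.084,.042,.034)
hold=cyl(.022,.056)
objs=dict(g1=((421,143),(222,169),C,1,26,2.3),g2=((495,202),(245,102),C,1,26,2.0),blue=((210,163),(350,333),C,1,26,1.0),
 red1=((151,213),(438,358),C,1,26,2.4),red2=((442,258),(311,115),C,1,26,1),
 tray=((329,187),(304,222),box(.2,.212,.012),1,70,0.))
out={}
for n,(t,s,M,y,rad,y0) in objs.items():
    x0=np.r_[pix(T,[t],.017)[0],0]
    # initial yaw scan
    for thr in(30,):
        ms=[smask(T,t,rad,thr),smask(S,s,rad,thr)]
        rs=[fit([c for c in cs],mm,M,np.r_[x0[:2],yy]) for cs,mm in(([T,S],ms),([T],ms[:1]),([S],ms[1:])) for yy in(y0,)]
        for r in rs: print(n,np.round(r[0][:2]*1000,1),round(np.degrees(r[0][2]),1),round(r[1],3))
for n,t in(("holder top",(216.0,210.0)),): pass
print("dots",pix(T,[(421.8,142.6),(496.8,201.1),(209.2,161.0)],.034)*1000, pix(S,[(221.6,165.7),(243.8,98.0),(349.8,330.8)],.034)*1000)
# holder rim centre z=.056, tile(192,182): rim; scene tile(366,268)
print("holder rim",pix(T,[(214.4,208.0)],.056)*1000,pix(S,[(391.3,289.0)],.056)*1000)
print("shaker cap",pix(T,[(434.0,195.0)],.07)*1000,pix(S,[(267.3,134.5)],.07)*1000)
q=250/92
tp=[(283+x/q,142+y/q) for x,y in((302-252,282-252),(357-252,283-252),(350-252,464-252),(289-252,460-252),(296-252,369-252),(352-252,372-252),(424-252,377-252))]
q=250/110
sp=[(250+x/q,172+y/q) for x,y in((456-252,348-252),(478-252,384-252),(332-252,451-252),(310-252,412-252),(383-252,377-252),(407-252,416-252),(356-252,332-252))]
print(np.round(pix(T,tp,.006)*1000,1));print(np.round(pix(S,sp,.006)*1000,1))
E
python3 loc.py
```

```text
g1 [ 652.  -266.3] 51.0 0.108
g1 [ 653.2 -265.8] 230.8 0.064
g1 [ 651.3 -266.9] 51.4 0.036
g2 [ 485.6 -443.7] 205.6 0.106
g2 [ 486.5 -444.2] 204.5 0.051
g2 [ 485.6 -443.2] 205.0 0.041
blue [617.2 273.6] 50.4 1.73
blue [638.9 294.9] 37.8 1.003
blue [619.  271.9] 51.6 0.692
red1 [503.  441.7] 237.9 0.224
red1 [507.8 449.2] 238.1 0.172
red1 [502.7 441.3] 57.7 0.05
red2 [ 352.  -290.8] 112.4 0.113
red2 [ 352.1 -291.1] 112.6 0.06
red2 [ 351.3 -291. ] 111.7 0.052
tray [554.8 -14.1] -6.3 0.038
tray [554.6 -14.9] -6.3 0.017
tray [554.8 -13.3] -6.4 0.019
dots [[ 652.02059967 -266.68539862]
 [ 486.09701192 -444.30774326]
 [ 630.76631441  287.98988083]] [[ 651.51059558 -264.75413307]
 [ 484.01398611 -443.09252624]
 [ 629.47418347  290.1496994 ]]
holder rim [[501.86747408 268.78280479]] [[501.21630377 269.75969295]]
shaker cap [[ 503.15220372 -272.6729246 ]] [[ 509.1134367  -260.76054453]]
[[648.5  49.7]
 [644.7  -3.9]
 [466.5  12.2]
 [473.3  69.5]
 [561.4  59.2]
 [555.6   5.6]
 [547.  -63.1]]
[[467.7  20.6]
 [474.   72.3]
 [650.8  51.1]
 [646.   -2.3]
 [556.2   5.8]
 [561.1  61.2]
 [549.7 -60.5]]
```

```bash
cat > go.py <<'E'
import sys,numpy as np
from station import bot
# go.py x y z yaw(of tool y; mm,deg): turn units, then shift units in the axes after the turn
x,y,z,yaw=map(float,sys.argv[1:5])
s=bot.sense();R=np.array(s["tool_rot"]);cur=np.degrees(np.arctan2(R[1,1],R[0,1]))
turn=-((yaw-cur+180)%360-180)
th=np.radians(yaw);Y=np.array([np.cos(th),np.sin(th),0]);Z=np.array([0,0,-1.]);X=np.cross(Y,Z)
d=np.array([x,y,z])/1000-s["ee_pos"]
print("t",round(s["time_s"],2),"yaw",round(cur,2),"pos",np.round(s["ee_pos"]*1000,1),"j6",round(s["joint_positions"][5],1))
print("turn units %.2f; shift units x %.3f y %.3f z %.3f"%(turn/6,*(np.array([X@d,Y@d,Z@d])/.04)))
E
python3 - <<'E'
from h import *
d=pickle.load(open("cap0.pkl","rb"));T,S=d["top"],d["scene"]
for c,o,L in((T,(185,139),[(645,30),(718,90),(622,212),(547,150)]),):
    p=pix(c,[((x-504)/5+o[0]-.4,y/5+o[1]-.4) for x,y in L],.034);print(p*1000,[np.degrees(np.arctan2(*(p[i]-p[j])[::-1])) for i,j in((0,3),(1,2))])
p=pix(S,[((x-504)/5+325-.4,y/5+308-.4) for x,y in [(537,65),(722,80),(530,178),(717,193)]],.034)
print(p*1000,[np.degrees(np.arctan2(*(p[i]-p[j])[::-1])) for i,j in((0,1),(2,3))])
E
python3 go.py 652 -266 180 -39
```

```text
[[674.96986335 278.85797906]
 [640.03937097 240.63686079]
 [577.46486352 290.26005185]
 [612.61870249 329.4722855 ]] [np.float64(-39.06838150591551), np.float64(-38.41531981915609)]
[[650.26087669 248.17562482]
 [586.32273052 299.75518261]
 [681.30224405 288.14343821]
 [618.03575291 338.87633872]] [np.float64(-38.89347436488955), np.float64(-38.7258511212754)]
t 0.15 yaw 76.26 pos [130.5 534.  230.9] j6 -4.8
turn units 19.21; shift units x -7.339 y 22.718 z 1.272
```

Request:
step_arm --series "0 0 0 0.96;0 0 0 0.96;0 0 0 0.96;0 0 0 0.96;0 0 0 0.96;0 0 0 0.96;0 0 0 0.96;0 0 0 0.96;0 0 0 0.96;0 0 0 0.96;0 0 0 0.96;0 0 0 0.96;0 0 0 0.96;0 0 0 0.96;0 0 0 0.96;0 0 0 0.96;0 0 0 0.96;0 0 0 0.96;0 0 0 0.96;0 0 0 0.96" --gripper 0 --grip_force 30

```text
time_s: 1.82
ee_pos: [0.1306, 0.5341, 0.231]
tool_rot: [[0.632, 0.775, -0.0], [0.775, -0.632, -0.001], [-0.001, 0.0, -1.0]]
ft_force: [-0.2, -0.2, -0.6]
width: 0.997
gripper_force: 0.0
```

Request:
step_arm --series "-0.3 0.9 0 0;-0.3 0.9 0 0;-0.3 0.9 0 0;-0.3 0.9 0 0;-0.3 0.9 0 0;-0.3 0.9 0 0;-0.3 0.9 0 0;-0.3 0.9 0 0;-0.3 0.9 0 0;-0.3 0.9 0 0;-0.3 0.9 0 0;-0.3 0.9 0 0;-0.3 0.9 0 0;-0.3 0.9 0 0;-0.3 0.9 0 0;-0.3 0.9 0 0;-0.3 0.9 0 0;-0.3 0.9 0 0;-0.3 0.9 0 0;-0.3 0.9 0 0"

```text
time_s: 3.48
ee_pos: [0.5404, -0.1068, 0.2311]
tool_rot: [[0.629, 0.778, -0.0], [0.778, -0.629, 0.0], [-0.0, -0.0, -1.0]]
ft_force: [-0.6, 0.1, 0.1]
width: 0.999
gripper_force: 0.0
```

```bash
python3 go.py 652 -266 120 -39
```

```text
t 3.48 yaw -38.96 pos [ 540.4 -106.8  231.1] j6 22.9
turn units 0.01; shift units x -1.336 y 4.673 z 2.777
```

Request:
step_arm --series "-0.22 0.78 0.4 0;-0.22 0.78 0.4 0;-0.22 0.78 0.4 0;-0.22 0.78 0.4 0;-0.22 0.78 0.4 0;-0.23 0.77 0.4 0;0 0 0.7 0;0 0 0.7 0;0 0 0.7 0;0 0 0.6 0;0 0 0.4 0;0 0 0.15 0;0 0 0 0"

```text
time_s: 4.57
ee_pos: [0.6511, -0.2634, 0.004]
tool_rot: [[0.628, 0.778, -0.002], [0.778, -0.628, 0.001], [-0.0, -0.002, -1.0]]
ft_force: [-0.4, -0.2, 0.4]
width: 0.999
gripper_force: 0.0
```

```bash
python3 go.py 652 -266 5 -39
```

```text
t 4.57 yaw -38.94 pos [ 651.1 -263.4    4. ] j6 13.1
turn units 0.01; shift units x -0.036 y 0.059 z -0.024
```

Request:
step_arm --series "-0.03 0.06 -0.03 0;0 0 0 0"

```text
time_s: 4.73
ee_pos: [0.654, -0.267, 0.0086]
tool_rot: [[0.629, 0.778, 0.003], [0.778, -0.629, -0.001], [0.001, 0.003, -1.0]]
ft_force: [0.5, -0.8, -0.2]
width: 1.0
gripper_force: 0.0
```

Request:
step_arm --series "0 0 0 0;0 0 0 0;0 0 0 0;0 0 0 0;0 0 0 0;0 0 0 0;0 0 0 0;0 0 0 0;0 0 0 0" --gripper 1

```text
time_s: 5.48
ee_pos: [0.653, -0.2663, 0.0071]
tool_rot: [[0.628, 0.778, 0.001], [0.778, -0.628, -0.0], [0.0, 0.001, -1.0]]
ft_force: [-0.1, 0.2, 5.5]
width: 0.486
gripper_force: 32.4
```

Request:
step_arm --series "0 0 -0.3 0;0 0 -0.8 0;0 0 -0.8 0;0 0 -0.8 0;0 0 -0.3 0;0 0 0 0.95;0 0 0 0.95;0 0 0 0.95;0 0 0 0.95;0 0 0 0.95;0 0 0 0.95;0 0 0 0.95;0 0 0 0.95;0 0 0 0.95;0 0 0 0.95;0 0 0 0;0 0 0 0"

```text
time_s: 6.9
ee_pos: [0.6525, -0.266, 0.1262]
tool_rot: [[0.995, -0.1, -0.001], [-0.1, -0.995, 0.0], [-0.001, -0.0, -1.0]]
ft_force: [-0.4, -0.5, -1.1]
width: 0.483
gripper_force: 31.7
```

```bash
python3 go.py 601.7 28.9 60 -96.3
```

```text
t 6.9 yaw -95.76 pos [ 652.5 -266.   126.2] j6 69.8
turn units 0.09; shift units x -2.073 y -7.190 z 1.655
```

Request:
step_arm --series "-0.2 -0.5 0 0.09;-0.2 -0.7 0 0;-0.2 -0.8 0 0;-0.2 -0.8 0 0;-0.2 -0.8 0 0;-0.2 -0.8 0 0;-0.2 -0.8 0 0;-0.2 -0.8 0 0;-0.2 -0.6 0 0;-0.2 -0.4 0.5 0;-0.07 -0.19 0.6 0;0 0 0.5 0;0 0 0 0;0 0 0 0"

```text
time_s: 8.07
ee_pos: [0.6024, 0.0289, 0.0622]
tool_rot: [[0.994, -0.111, -0.002], [-0.111, -0.994, 0.0], [-0.002, 0.0, -1.0]]
ft_force: [-0.1, -1.0, 0.1]
width: 0.485
gripper_force: 31.6
```

```bash
python3 go.py 601.7 28.9 13.5 -96.3
python3 - <<'E'
from station import bot
import cv2,pickle
from h import *
c=bot.capture("wrist");pickle.dump(c,open("w1.pkl","wb"));cv2.imwrite("pics/w1.png",cv2.convertScaleAbs(c["color"],alpha=1.5))
t=bot.capture("top");pickle.dump(t,open("t1.pkl","wb"))
E
```

```text
t 8.07 yaw -96.35 pos [602.4  28.9  62.2] j6 94.7
turn units -0.01; shift units x -0.017 y 0.001 z 1.217
```

View pics/w1.png

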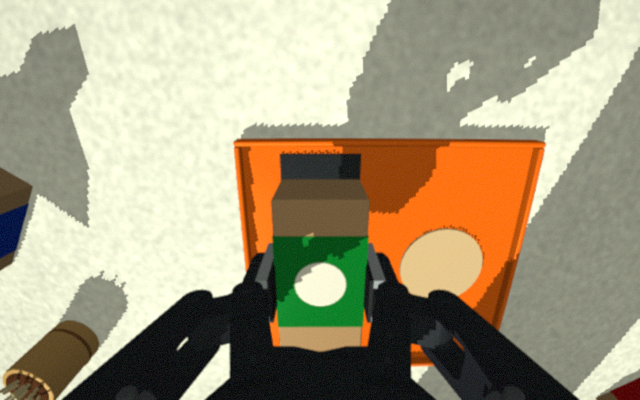

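Run:
```python
from h import *
c=pickle.load(open("w1.pkl","rb"))
s=pix(c,[(281,154),(361,154)],.006);b=pix(c,[(272,199.5),(369,199.5)],.0622-.0071+.034);e=pix(c,[(278,180),(363,180)],.0551);t=pix(c,[(235,141.5),(545,142)],.012)
dot=pix(c,[(320,284)],.0622-.0071+.034)
th=np.radians(-6.3);u=np.array([np.cos(th),np.sin(th)]);n=np.array([-u[1],u[0]])
for k,v in dict(strip=s,boxtop=b,boxbot=e,tray=t,dot=dot).items():
  print(k,np.round(v*1000,1),"along",np.round(v@u*1000,1),"across",np.round(v@n*1000,1))
print("tcp",np.array([.6024,.0289])@u*1000,np.array([.6024,.0289])@n*1000)
```

```text
strip [[651.1  49.3]
 [645.   -5.4]] along [641.7 641.7] across [120.4  65.4]
boxtop [[646.1  43.3]
 [641.6   2.7]] along [637.5 637.4] across [113.9  73.1]
boxbot [[6.456e+02 4.550e+01]
 [6.405e+02 5.000e-01]] along [636.7 636.6] across [116.   70.8]
tray [[ 663.8   77.3]
 [ 641.3 -130.3]] along [651.3 651.8] across [149.7 -59.1]
dot [[602.3  27.9]] along [595.6] across [93.8]
tcp 595.590757975669 94.82942061390037
```

Request:
step_arm --series "-0.03 0.02 0.3 0;0 0 0.4 0;0 0 0.3 0;0 0 0.15 0;0 0 0.07 0;0 0 0 0;0 0 0 0;0 0 0 0"

```text
time_s: 8.83
ee_pos: [0.6018, 0.0282, 0.014]
tool_rot: [[0.994, -0.113, 0.001], [-0.113, -0.994, -0.0], [0.001, -0.0, -1.0]]
ft_force: [-0.6, -0.7, 0.1]
width: 0.486
gripper_force: 31.7
```

Request:
step_arm --series "0 0 0.02 0;0 0 0 0;0 0 0 0"

```text
time_s: 9.08
ee_pos: [0.6017, 0.0282, 0.0131]
tool_rot: [[0.994, -0.113, 0.001], [-0.113, -0.994, -0.0], [0.001, -0.0, -1.0]]
ft_force: [1.1, 0.5, 0.4]
width: 0.484
gripper_force: 31.7
```

Request:
step_arm --series "0 0 0 0;0 0 0 0;0 0 0 0;0 0 0 0;0 0 -0.2 0;0 0 -0.6 0;0 0 -0.8 0;0 0 -0.8 0;0 0 -0.8 0;0 0 -0.5 0" --gripper 0.3

```text
time_s: 9.92
ee_pos: [0.6023, 0.0282, 0.165]
tool_rot: [[0.994, -0.113, 0.004], [-0.113, -0.994, -0.0], [0.004, -0.0, -1.0]]
ft_force: [0.9, -0.3, 0.1]
width: 0.7
gripper_force: 0.0
```

```bash
python3 go.py 486 -443.5 100 -65
```

```text
t 9.92 yaw -96.48 pos [602.3  28.2 165. ] j6 94.7
turn units -5.25; shift units x -7.619 y 9.459 z 1.624
```

Request:
step_arm --series "0 0 0 -0.9;0 0 0 -0.9;0 0 0 -0.9;0 0 0 -0.9;0 0 0 -0.9;0 0 0 -0.75;-0.5 0.6 0 0;-0.5 0.7 0 0;-0.5 0.7 0 0;-0.6 0.7 0 0;-0.6 0.7 0 0;-0.6 0.7 0 0;-0.6 0.7 0 0;-0.6 0.7 0 0;-0.6 0.7 0 0;-0.6 0.7 0 0;-0.6 0.7 0 0;-0.5 0.7 0 0;-0.5 0.6 0 0;-0.4 0.5 0 0" --gripper 0

```text
time_s: 11.58
ee_pos: [0.4804, -0.445, 0.1616]
tool_rot: [[0.907, 0.422, 0.0], [0.422, -0.907, -0.001], [0.0, 0.001, -1.0]]
ft_force: [0.2, -0.2, -0.2]
width: 1.003
gripper_force: 0.0
```

```bash
python3 go.py 486 -443.5 6.5 -65;  python3 - <<'E'
from station import bot
import pickle,cv2
from h import *
t={n:bot.capture(n) for n in("top","scene")};pickle.dump(t,open("t2.pkl","wb"))
a=cv2.resize(t["top"]["color"][140:232,280:380],(600,552),interpolation=cv2.INTER_CUBIC)
a=cv2.convertScaleAbs(a,alpha=1.6)
for i in range(0,100,10): cv2.putText(a,str(280+i),(i*6,10),0,.35,(0,255,255),1);cv2.putText(a,str(140+i),(0,i*6+4),0,.35,(0,0,0),1)
cv2.imwrite("pics/t2.png",a)
E
```

```text
t 11.58 yaw -65.04 pos [ 480.4 -445.   161.6] j6 18.2
turn units -0.01; shift units x 0.143 y 0.026 z 3.876
```

View pics/t2.png

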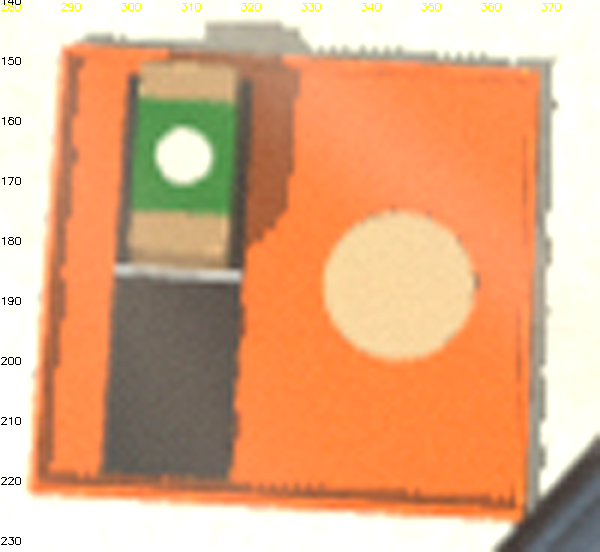

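Run:
```python
from h import *
t=pickle.load(open("t2.pkl","rb"));c=t["top"]
f=lambda L:[(280+(x+.5)/6-.5,140+(y+.5)/6-.5) for x,y in L]
th=np.radians(-6.3);u=np.array([np.cos(th),np.sin(th)]);n=np.array([-u[1],u[0]])
for k,L,z in(("dot",[(183,156)],.04),("line",[(116,267),(242,275)],.006),("linemid",[(179,271)],.006),("endbot",[(129,262),(228,268)],.006),("topL",[(139,63),(130,249)],.04),("topR",[(238,69),(229,254)],.04),("strip L/R low",[(103,474),(231,480)],.006),("pad",[(400,285)],.006),("trayfar",[(66,46),(551,59)],.012)):
    p=pix(c,f(L),z);print(k,np.round(p*1000,1),"al",np.round(p@u*1000,1),"ac",np.round(p@n*1000,1))
p=pix(c,f([(139,63),(130,249),(238,69),(229,254)]),.04);print([np.degrees(np.arctan2(*(p[i]-p[i+1])[::-1])) for i in(0,2)])
```

```text
dot [[602.6  28. ]] al [595.9] ac [93.9]
line [[564.   59.8]
 [557.5   5.2]] al [554.  553.6] ac [121.3  66.4]
linemid [[560.8  32.5]] al [553.8] ac [93.8]
endbot [[566.   54. ]
 [561.   11.1]] al [556.6 556.4] ac [115.8  72.6]
topL [[645.1  44.9]
 [563.   52.2]] al [636.3 553.9] ac [115.4 113.7]
topR [[640.2   2.6]
 [558.6  10.6]] al [636.  554.1] ac [72.8 71.8]
strip L/R low [[473.2  69.2]
 [467.7  14.6]] al [462.8 463.3] ac [120.7  65.9]
pad [[549.5 -63.2]] al [553.1] ac [-2.5]
trayfar [[ 664.1   77.5]
 [ 647.1 -136.2]] al [651.6 658.1] ac [149.9 -64.4]
[np.float64(-5.121812429508301), np.float64(-5.6351016006182535)]
```

Request:
step_arm --series "0.14 0.03 0 0;0 0 0.7 0;0 0 0.8 0;0 0 0.8 0;0 0 0.7 0;0 0 0.5 0;0 0 0.3 0;0 0 0.05 0;0 0 0 0;0 0 0 0"

```text
time_s: 12.52
ee_pos: [0.4879, -0.4417, 0.0084]
tool_rot: [[0.906, 0.423, 0.001], [0.423, -0.906, -0.001], [0.001, 0.002, -1.0]]
ft_force: [0.3, -0.4, 1.0]
width: 1.002
gripper_force: 0.0
```

```bash
python3 go.py 486 -443.5 6.5 -65
```

```text
t 12.52 yaw -64.95 pos [ 487.9 -441.7    8.4] j6 18.7
turn units 0.01; shift units x -0.061 y 0.021 z 0.049
```

Request:
step_arm --series "-0.05 0.02 0.05 0;0 0 0 0"

```text
time_s: 12.68
ee_pos: [0.4857, -0.4436, 0.0059]
tool_rot: [[0.906, 0.423, 0.001], [0.423, -0.906, -0.001], [0.0, 0.002, -1.0]]
ft_force: [-0.7, -0.3, 0.4]
width: 0.999
gripper_force: 0.0
```

Request:
step_arm --series "0 0 0 0;0 0 0 0;0 0 0 0;0 0 0 0;0 0 0 0;0 0 0 0;0 0 0 0;0 0 0 0" --gripper 1

```text
time_s: 13.35
ee_pos: [0.4857, -0.4432, 0.0052]
tool_rot: [[0.906, 0.423, 0.0], [0.423, -0.906, -0.0], [0.0, 0.0, -1.0]]
ft_force: [-1.6, 0.4, 3.5]
width: 0.486
gripper_force: 32.2
```

Request:
step_arm --series "0 0 -0.3 0;0 0 -0.8 0;0 0 -0.9 0;0 0 -0.9 0;0 0 -0.6 0;0 0 -0.3 0;0 0 0 0.9;0 0 0 0.9;0 0 0 0.9;0 0 0 0.9;0 0 0 0.9;0 0 0 0.73;0 0 0 0;0 0 0 0"

```text
time_s: 14.52
ee_pos: [0.4852, -0.4427, 0.1562]
tool_rot: [[0.994, -0.108, -0.001], [-0.108, -0.994, 0.001], [-0.001, -0.001, -1.0]]
ft_force: [0.7, -0.3, -1.5]
width: 0.484
gripper_force: 31.5
```

```bash
python3 -c "
import numpy as np
th=np.radians(-6.3);u=np.array([np.cos(th),np.sin(th)]);n=np.array([-u[1],u[0]])
print((510.4*u+94.2*n))"
python3 go.py 517.7 37.6 100 -96.3
python3 - <<'E'
from station import bot
import pickle,cv2
c=bot.capture("wrist");pickle.dump(c,open("w2.pkl","wb"));cv2.imwrite("pics/w2.png",cv2.convertScaleAbs(c["color"],alpha=1.5)[150:400,200:440])
E
```

```text
[517.65464377  37.62272962]
t 14.52 yaw -96.22 pos [ 485.2 -442.7  156.2] j6 49.8
turn units 0.01; shift units x -0.510 y -12.025 z 1.406
```

View pics/w2.png

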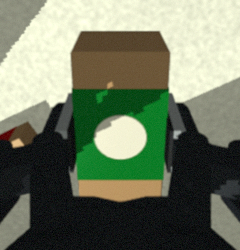

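Run:
```python
from h import *
th=np.radians(-6.22);u=np.array([np.cos(th),np.sin(th)]);n=np.array([-u[1],u[0]])
for fn,z,uv in(("w1.pkl",.0891,[(320,284),(320.5,199.5)]),("w2.pkl",.1562-.0052+.034,[(321,286),(320.5,201)])):
    c=pickle.load(open(fn,"rb"));im=c["color"]
    m=(im.min(2)>60)&(im.max(2)<256);
    hsv=cv2.cvtColor(im,cv2.COLOR_BGR2HSV)
    # dot: low-sat region inside rows 255-315, cols 285-355
    w=(hsv[255:315,285:355,1]<110).astype(np.uint8)
    k,l,s,ce=cv2.connectedComponentsWithStats(w);i=1+np.argmax(s[1:,4]);print(fn,ce[i]+[285,255],s[i])
    p=pix(c,uv,z);print(p@u*1000,p@n*1000)
print(np.array([485.2,-442.7])@u,np.array([485.2,-442.7])@n)
```

```text
w1.pkl [319.96229421 284.00690388] [   9    7   53   45 1883]
[595.69103796 637.5852335 ] [92.94334515 92.64047343]
w2.pkl [319.94522692 286.87793427] [   9   10   53   45 1917]
[530.51512247 572.16508765] [-389.05370614 -388.7963682 ]
530.3086662796646 -387.5242553294997
```

Request:
step_arm --series "0 -0.4 0 0;-0.04 -0.7 0 0;-0.04 -0.8 0 0;-0.04 -0.8 0 0;-0.04 -0.8 0 0;-0.04 -0.8 0 0;-0.04 -0.8 0 0;-0.04 -0.8 0 0;-0.04 -0.8 0 0;-0.04 -0.8 0 0;-0.04 -0.8 0 0;-0.04 -0.8 0 0;-0.04 -0.8 0 0;-0.04 -0.8 0 0;-0.04 -0.7 0 0;-0.02 -0.4 0 0;0 -0.12 0.5 0;0 0 0.8 0;0 0 0.7 0;0 0 0 0"

```text
time_s: 16.23
ee_pos: [0.5124, 0.0336, 0.0727]
tool_rot: [[0.994, -0.108, -0.007], [-0.108, -0.994, 0.0], [-0.007, 0.001, -1.0]]
ft_force: [-1.5, -0.2, -0.8]
width: 0.484
gripper_force: 31.4
```

```bash
python3 go.py 515.7 37.8 13 -96.3
```

```text
t 16.23 yaw -96.22 pos [512.4  33.6  72.7] j6 94.8
turn units 0.01; shift units x 0.070 y -0.112 z 1.492
```

Request:
step_arm --series "0.06 -0.11 0 0.01;0 0 0.3 0;0 0 0.4 0;0 0 0.4 0;0 0 0.25 0;0 0 0.12 0;0 0 0 0;0 0 0 0;0 0 0 0"

```text
time_s: 16.98
ee_pos: [0.5192, 0.0377, 0.0215]
tool_rot: [[0.994, -0.111, 0.002], [-0.111, -0.994, 0.0], [0.002, -0.0, -1.0]]
ft_force: [-10.6, 1.5, 22.3]
width: 0.486
gripper_force: 44.0
```

```bash
python3 go.py 517.5 37.6 11.3 -96.3
```

```text
t 16.98 yaw -96.37 pos [519.2  37.7  21.5] j6 95.4
turn units -0.01; shift units x -0.042 y 0.008 z 0.256
```

Request:
step_arm --series "0 0 -0.3 0;0 0 -0.6 0;-0.1 0 -0.4 0;0 0 0 0;0 0 0 0;0 0 0 0;0 0 0 0"

```text
time_s: 17.57
ee_pos: [0.5141, 0.038, 0.0698]
tool_rot: [[0.994, -0.112, -0.001], [-0.112, -0.994, -0.0], [-0.001, 0.0, -1.0]]
ft_force: [0.5, -0.1, -0.1]
width: 0.485
gripper_force: 41.0
```

```bash
python3 go.py 514 38.0 11.3 -96.3
python3 - <<'E'
from station import bot
import pickle,cv2
t={n:bot.capture(n) for n in("top","scene","wrist")};pickle.dump(t,open("t3.pkl","wb"))
S=cv2.resize(t["scene"]["color"][165:275,245:365],(480,440),interpolation=cv2.INTER_CUBIC);W=t["wrist"]["color"][100:400,180:480]
W=cv2.copyMakeBorder(W,0,140,0,0,0)
cv2.imwrite("pics/t3.png",cv2.convertScaleAbs(cv2.hconcat([S,W]),alpha=1.5))
E
```

```text
t 17.57 yaw -96.41 pos [514.1  38.   69.8] j6 95.5
turn units -0.02; shift units x -0.003 y -0.001 z 1.462
```

View pics/t3.png

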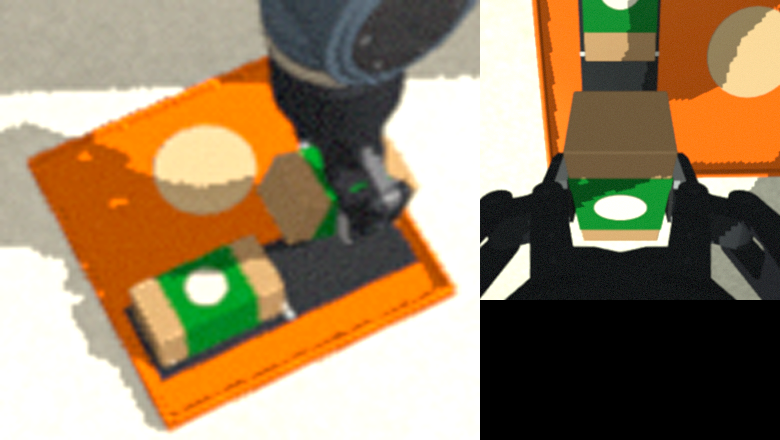

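Run:
```python
from h import *
from scipy.optimize import least_squares
t=pickle.load(open("t3.pkl","rb"));c=t["wrist"]
th=np.radians(-6.4);U=np.array([np.cos(th),np.sin(th),0]);N=np.array([-U[1],U[0],0])
tcp=np.array([.5141,.038,.0698])
uv=np.array([(573,91),(667,91),(564,152),(677,152),(620,208)])+[-300,100]
B=np.array([(.042,.021,0),(.042,-.021,0),(.042,.021,.034),(.042,-.021,.034),(0,0,.034)])
def pts(p,B):
    a=p[0];l=B[:,0]*np.cos(a)-(B[:,2])*np.sin(a);z=B[:,0]*np.sin(a)+B[:,2]*np.cos(a)
    return tcp+np.outer(l+p[1],U)+np.outer(B[:,1]+p[3],N)+np.outer(z+p[2],[0,0,1])
r=least_squares(lambda p:(project(c,pts(p,B))-uv).ravel(),[.5,0,0,0])
print("pitch",np.degrees(r.x[0]),r.x[1:]*1000,"res",np.abs(r.fun).max())
C=np.array([(-.042,0,0),(.042,0,0),(-.042,0,.034),(.042,0,.034)])
P=pts(r.x,C);print("along rel tcp, z:",np.round(np.c_[(P-tcp)@U,P[:,2]]*1000,1))
```

```text
pitch 23.32976741061441 [ 3.65251806  0.13866331 -1.18809942] res 1.0124827975001836
along rel tcp, z: [[-34.9  53.3]
 [ 42.2  86.6]
 [-48.4  84.5]
 [ 28.8 117.8]]
```

Request:
step_arm --series "-0.2 0 0 0;0 0 0.3 0;0 0 0.4 0;0 0 0.3 0;0 0 0.13 0;0 0 0 0;0 0 0 0;0 0 0 0;0 0 0 0" --grip_force 20

```text
time_s: 18.47
ee_pos: [0.5066, 0.0388, 0.0255]
tool_rot: [[0.994, -0.112, 0.001], [-0.112, -0.994, -0.0], [0.001, -0.0, -1.0]]
ft_force: [0.1, 0.6, -1.0]
width: 0.484
gripper_force: 41.0
```

Request:
step_arm --series "0.03 0 0.04 0;0.03 0 0.05 0;0.03 0 0.05 0;0.03 0 0.05 0;0.03 0 0.05 0;0.02 0 0.04 0;0 0 0 0;0 0 0 0;0 0 0 0"

```text
time_s: 19.22
ee_pos: [0.5148, 0.0379, 0.0148]
tool_rot: [[0.994, -0.112, 0.004], [-0.112, -0.994, -0.0], [0.004, -0.0, -1.0]]
ft_force: [2.1, -0.5, 9.6]
width: 0.486
gripper_force: 43.1
```

Request:
step_arm --series "0.02 0 0.04 0;0.01 0 0.03 0;0 0 0 0;0 0 0 0"

```text
time_s: 19.55
ee_pos: [0.5164, 0.0378, 0.0123]
tool_rot: [[0.994, -0.112, 0.005], [-0.112, -0.994, -0.0], [0.005, -0.0, -1.0]]
ft_force: [3.0, -1.3, 12.7]
width: 0.486
gripper_force: 43.7
```

Request:
step_arm --series "0 0 0 0;0 0 0 0;0 0 0 0;0 0 0 0;0 0 0 0;0 0 0 0" --gripper 0.3

```text
time_s: 20.05
ee_pos: [0.514, 0.038, 0.0108]
tool_rot: [[0.994, -0.112, -0.0], [-0.112, -0.994, -0.0], [-0.0, 0.0, -1.0]]
ft_force: [0.8, 1.0, 0.4]
width: 0.702
gripper_force: 0.0
```

Run:
```python
from station import bot
import pickle,cv2
t={n:bot.capture(n) for n in("top","scene","wrist")};pickle.dump(t,open("t4.pkl","wb"))
S=cv2.resize(t["scene"]["color"][165:275,245:365],(480,440),interpolation=cv2.INTER_CUBIC);W=t["wrist"]["color"][100:400,180:480]
W=cv2.copyMakeBorder(W,0,140,0,0,0)
cv2.imwrite("pics/t4.png",cv2.convertScaleAbs(cv2.hconcat([S,W]),alpha=1.5))
```

```text
(no output)
```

View pics/t4.png

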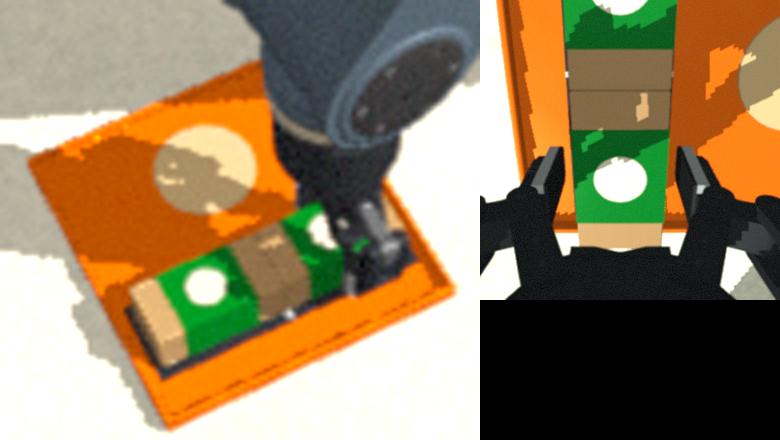

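Request:
step_arm --series "0 0 -0.2 0;0 0 -0.6 0;0 0 -0.8 0;0 0 -0.8 0;0 0 -0.8 0;0 -0.8 -0.5 -1;0 -0.8 0 -1;0 -0.8 0 -1;0 -0.8 0 -1;0 0 0 -1;0 0 0 -1;0 0 0 -1;0 0 0 -1;0 0 0 -1"

```text
time_s: 21.37
ee_pos: [0.5083, 0.165, 0.1595]
tool_rot: [[0.671, 0.742, 0.0], [0.742, -0.671, 0.0], [0.0, 0.0, -1.0]]
ft_force: [-0.4, -1.0, 0.6]
width: 0.704
gripper_force: 0.0
```

```bash
python3 - <<'E'
from station import bot
import pickle,cv2
from h import *
w=pickle.load(open("t4.pkl","rb"))["wrist"]
th=np.radians(-6.3);u=np.array([np.cos(th),np.sin(th)]);n=np.array([-u[1],u[0]])
for k,L,z in(("line",[(567,73),(672,73)],.006),("joint",[(567,90),(673,90)],.04),("dot2",[(620,179)],.04)):
    p=pix(w,np.array(L)+[-300,100],z);print(k,p@u*1000,p@n*1000)
t={n:bot.capture(n) for n in("top","scene")};pickle.dump(t,open("t5.pkl","wb"))
a=cv2.resize(t["top"]["color"][145:225,285:335],(375,600),interpolation=cv2.INTER_CUBIC)
b=cv2.resize(t["scene"]["color"][200:275,265:365],(420,315),interpolation=cv2.INTER_CUBIC)
b=cv2.copyMakeBorder(b,0,285,0,0,0)
cv2.imwrite("pics/t5.png",cv2.convertScaleAbs(cv2.hconcat([a,b]),alpha=1.5))
E
python3 go.py 630 289 100 51
```

```text
line [552.34480992 552.21274055] [120.57309595  65.90672882]
joint [553.58069291 553.47397879] [114.66129245  71.37811915]
dot2 [511.06771979] [93.11186812]
t 21.47 yaw -42.31 pos [508.3 165.  159.4] j6 55.3
turn units -15.55; shift units x -0.413 y 4.324 z 1.485
```

View pics/t5.png

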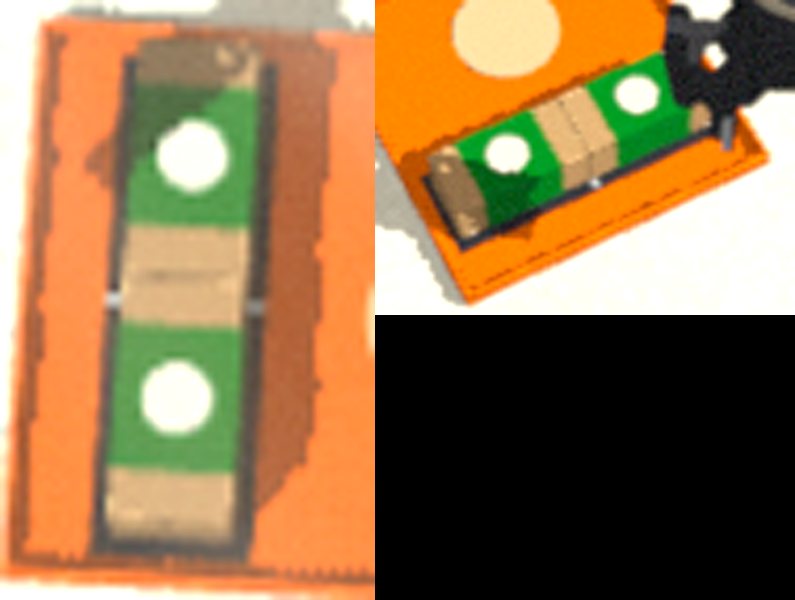

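Run:
```python
from h import *
t=pickle.load(open("t5.pkl","rb"))
th=np.radians(-6.3);u=np.array([np.cos(th),np.sin(th)]);n=np.array([-u[1],u[0]])
def show(c,k,L,z,s,o):
    p=pix(c,(np.array(L)+.5)/s-.5+o,z);print(k,np.round(p*1000,1).tolist(),"al",np.round(p@u*1000,1),"ac",np.round(p@n*1000,1))
T,S=t["top"],t["scene"];o=np.array([285,145])
show(T,"dots",[(192,156),(177,398)],.04,7.5,o);show(T,"line",[(105,300),(264,307)],.006,7.5,o);show(T,"joint",[(184,275)],.04,7.5,o)
show(T,"edgesL/R",[(135,83),(105,525),(261,88),(233,530)],.04,7.5,o)
o=np.array([265,200]);f=lambda L:np.array(L)-[375,0]
show(S,"dots",f([(508,153),(637,95)]),.04,4.2,o);show(S,"line",f([(595,184)]),.006,4.2,o);show(S,"joint",f([(570,112)]),.04,4.2,o)
```

```text
dots [[603.2, 27.7], [519.3, 36.7]] al [596.5 512.1] ac [93.7 93.5]
line [[562.8, 60.8], [557.3, 5.6]] al [552.7 553.4] ac [122.1  66.7]
joint [[561.6, 32.4]] al [554.6] ac [93.8]
edgesL/R [[630.2, 46.0], [477.5, 62.6], [626.1, 3.0], [473.6, 20.3]] al [621.3 467.7 622.  468.5] ac [114.9 114.6  71.7  72.1]
dots [[602.2, 27.9], [518.9, 37.9]] al [595.5 511.6] ac [93.8 94.6]
line [[562.4, 57.9]] al [552.7] ac [119.2]
joint [[557.7, 25.3]] al [551.5] ac [86.4]
```

Request:
step_arm --series "0 0 0 -0.97;0 0 0 -0.97;0 0 0 -0.97;0 0 0 -0.97;0 0 0 -0.97;0 0 0 -0.97;0 0 0 -0.97;0 0 0 -0.97;0 0 0 -0.97;0 0 0 -0.97;0 0 0 -0.97;0 0 0 -0.97;0 0 0 -0.97;0 0 0 -0.97;0 0 0 -0.97;0 0 0 -0.97;0 0 0 0" --gripper 0

```text
time_s: 22.88
ee_pos: [0.5084, 0.1649, 0.1592]
tool_rot: [[-0.774, 0.633, 0.0], [0.633, 0.774, 0.0], [-0.0, 0.0, -1.0]]
ft_force: [0.1, 0.4, 0.7]
width: 1.0
gripper_force: 0.0
```

Request:
step_arm --series "-0.07 0.6 0 0;-0.07 0.8 0 0;-0.07 0.8 0 0;-0.07 0.8 0 0;-0.07 0.8 0 0;-0.06 0.52 0 0;0 0 0 0;0 0 0 0;0 0 0 0"

```text
time_s: 23.63
ee_pos: [0.63, 0.2878, 0.1587]
tool_rot: [[-0.772, 0.636, -0.001], [0.636, 0.772, -0.0], [0.0, -0.001, -1.0]]
ft_force: [-0.3, -0.0, 0.6]
width: 0.996
gripper_force: 0.0
```

```bash
python3 go.py 630.2 289 5.5 51
```

```text
t 23.63 yaw 50.51 pos [630.  287.8 158.7] j6 -29.8
turn units -0.08; shift units x 0.015 y 0.028 z 3.830
```

Request:
step_arm --series "0.02 0.03 0 -0.08;0 0 0.7 0;0 0 0.8 0;0 0 0.8 0;0 0 0.7 0;0 0 0.5 0;0 0 0.3 0;0 0 0.03 0;0 0 0 0;0 0 0 0;0 0 0 0"

```text
time_s: 24.55
ee_pos: [0.6316, 0.29, 0.0075]
tool_rot: [[-0.779, 0.627, 0.002], [0.627, 0.779, 0.001], [-0.001, 0.002, -1.0]]
ft_force: [0.1, -0.6, -0.1]
width: 0.997
gripper_force: 0.0
```

Request:
step_arm --series "0 0 0 0;0 0 0 0;0 0 0 0;0 0 0 0;0 0 0 0;0 0 0 0;0 0 0 0;0 0 0 0" --gripper 1 --grip_force 35

```text
time_s: 25.22
ee_pos: [0.631, 0.2899, 0.0062]
tool_rot: [[-0.779, 0.627, 0.001], [0.627, 0.779, 0.0], [-0.0, 0.001, -1.0]]
ft_force: [-0.9, -0.4, 6.0]
width: 0.482
gripper_force: 37.3
```

Request:
step_arm --series "0 0 -0.3 0;0 0 -0.8 0;0 0 -0.9 0;0 0 -0.9 0;0 0 -0.6 0;0 0 -0.3 0;0 0 0 -0.91;0 0 0 -0.91;0 0 0 -0.91;0 0 0 -0.91;0 0 0 -0.91;0 0 0 -0.91;0 0 0 0;0 0 0 0;0 0 0 0"

```text
time_s: 26.47
ee_pos: [0.6305, 0.2896, 0.1572]
tool_rot: [[-0.994, 0.109, -0.001], [0.109, 0.994, -0.0], [0.001, -0.0, -1.0]]
ft_force: [0.7, 0.6, -0.4]
width: 0.485
gripper_force: 36.7
```

```bash
python3 go.py 560.5 32.5 100 83.7
python3 - <<'E'
from station import bot
import pickle,cv2
c=bot.capture("wrist");pickle.dump(c,open("w6.pkl","wb"));cv2.imwrite("pics/w6.png",cv2.resize(cv2.convertScaleAbs(c["color"],alpha=1.8)[150:400,220:420],None,fx=2,fy=2))
E
```

```text
t 26.47 yaw 83.76 pos [630.5 289.6 157.2] j6 -62.9
turn units 0.01; shift units x 1.033 y -6.581 z 1.430
```

View pics/w6.png

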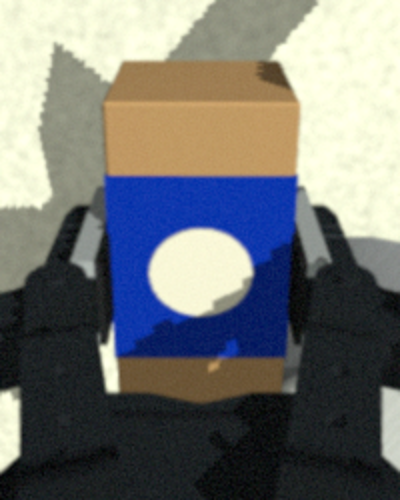

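Request:
step_arm --series "0.1 -0.4 0 0.01;0.1 -0.7 0 0;0.1 -0.8 0 0;0.1 -0.8 0 0;0.1 -0.8 0 0;0.1 -0.8 0 0;0.1 -0.8 0 0;0.1 -0.7 0 0;0.1 -0.5 0 0;0.1 -0.2 0 0;0.04 -0.08 0.4 0;0 0 0.8 0;0 0 0.6 0;0 0 0.3 0;0 0 0 0;0 0 0 0;0 0 0 0;0 0 0 0;0 0 0 0"

```text
time_s: 28.1
ee_pos: [0.562, 0.0325, 0.0749]
tool_rot: [[-0.994, 0.107, 0.002], [0.107, 0.994, -0.0], [-0.002, 0.0, -1.0]]
ft_force: [0.3, -0.7, -0.4]
width: 0.482
gripper_force: 36.6
```

```bash
python3 go.py 560.2 32.5 47 83.7
```

```text
t 28.1 yaw 83.88 pos [562.   32.5  74.9] j6 -85.3
turn units 0.03; shift units x 0.044 y -0.005 z 0.697
```

Request:
step_arm --series "0.03 0 0.2 0.03;0 0 0.3 0;0 0 0.15 0;0 0 0 0;0 0 0 0;0 0 0 0;0 0 0 0"

```text
time_s: 28.68
ee_pos: [0.56, 0.0326, 0.0474]
tool_rot: [[-0.994, 0.11, -0.0], [0.11, 0.994, -0.0], [0.0, -0.0, -1.0]]
ft_force: [-0.5, -0.6, -0.5]
width: 0.485
gripper_force: 37.1
```

```bash
python3 go.py 560.2 32.5 46.7 83.7
```

```text
t 28.68 yaw 83.7 pos [560.   32.6  47.4] j6 -85.1
turn units 0.00; shift units x -0.005 y -0.001 z 0.018
```

Excellent alignment; lower 1 mm and release.

Request:
step_arm --series "0 0 0.025 0;0 0 0 0;0 0 0 0"

```text
time_s: 28.93
ee_pos: [0.5601, 0.0326, 0.0466]
tool_rot: [[-0.994, 0.11, -0.0], [0.11, 0.994, 0.0], [0.0, -0.0, -1.0]]
ft_force: [0.5, 0.6, -2.0]
width: 0.485
gripper_force: 37.1
```

Request:
step_arm --series "0 0 0 0;0 0 0 0;0 0 0 0;0 0 0 0;0 0 -0.2 0;0 0 -0.6 0;0 0 -0.8 0;0 0 -0.8 0;0 0 -0.7 0;0 0 -0.3 0;0 0 0 0;0 0 0 0" --gripper 0.3

```text
time_s: 29.93
ee_pos: [0.5602, 0.0326, 0.1832]
tool_rot: [[-0.994, 0.11, 0.001], [0.11, 0.994, -0.0], [-0.001, 0.0, -1.0]]
ft_force: [-0.7, -0.4, -0.7]
width: 0.698
gripper_force: 0.0
```

```bash
python3 go.py 501.5 269.3 160 83.7
```

```text
t 29.93 yaw 83.7 pos [560.2  32.6 183.2] j6 -85.1
turn units -0.00; shift units x 2.107 y 5.722 z 0.581
```

Request:
step_arm --series "0.2 0.5 0 0;0.25 0.75 0 0;0.3 0.8 0 0;0.3 0.8 0 0;0.3 0.8 0 0;0.3 0.8 0 0;0.25 0.75 0 0;0.15 0.4 0 0;0.06 0.12 0 0;0 0 0.6 0;0 0 0.8 0;0 0 0 0;0 0 0 0;0 0 0 0;0 0 0 0" --gripper 0

```text
time_s: 31.18
ee_pos: [0.5022, 0.2692, 0.1282]
tool_rot: [[-0.994, 0.11, 0.002], [0.11, 0.994, 0.001], [-0.002, 0.001, -1.0]]
ft_force: [-0.7, 0.2, 0.1]
width: 0.996
gripper_force: 0.0
```

```bash
python3 go.py 501.5 269.3 15 83.7
python3 - <<'E'
from station import bot
import pickle,cv2
from h import *
t={n:bot.capture(n) for n in("top","scene","wrist")};pickle.dump(t,open("t7.pkl","wb"))
a=cv2.resize(t["top"]["color"][145:225,285:375],(450,400),interpolation=cv2.INTER_CUBIC)
b=cv2.resize(t["scene"]["color"][180:280,250:360],(330,300),interpolation=cv2.INTER_CUBIC)
b=cv2.copyMakeBorder(b,0,100,0,0,0)
w=cv2.resize(t["wrist"]["color"],(320,200));w=cv2.copyMakeBorder(w,0,0,0,460,0)
cv2.imwrite("pics/t7.png",cv2.convertScaleAbs(cv2.vconcat([cv2.hconcat([a,b]),w]),alpha=1.5))
E
```

```text
t 31.18 yaw 83.68 pos [502.2 269.2 128.2] j6 -60.2
turn units -0.00; shift units x 0.017 y 0.000 z 2.829
```

View pics/t7.png

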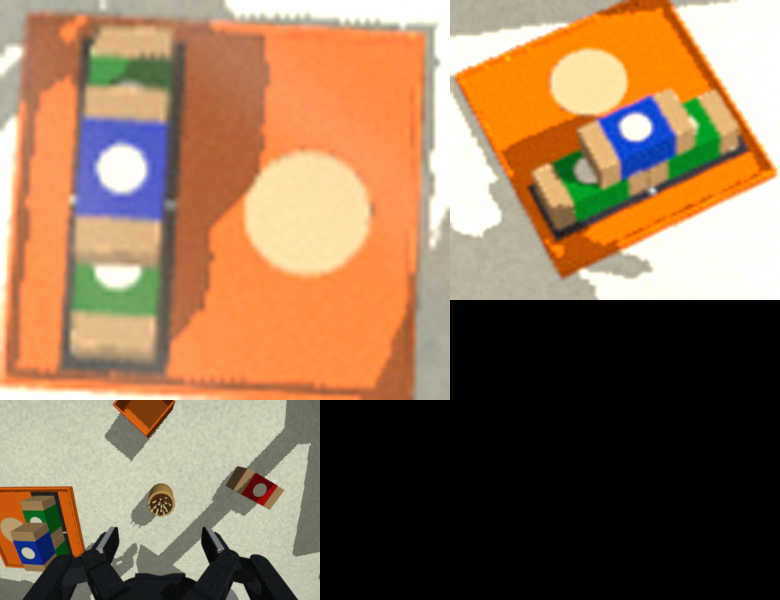

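Run:
```python
from h import *
t=pickle.load(open("t7.pkl","rb"));W=t["wrist"]
print(pix(W,[(322,202)],.056)*1000,pix(W,[(322,206)],.065)*1000)
print(project(W,[(.5015,.2693,.056),(.502,.269,.1282)]))
T=t["top"];o=np.array([285,145]);print(pix(T,np.array([(122,168)])/5.+o-.4,.074)*1000,pix(T,np.array([(308,214)])/5.+o-.4,.006)*1000)
S=t["scene"];o=np.array([250,180]);print(pix(S,np.array([(185,127)])/3.+o-.3,.074)*1000,pix(S,np.array([(139,82)])/3.+o-.3,.006)*1000)
```

```text
[[495.73267104 270.59595145]] [[495.69156647 270.53935492]]
[[321.15501206 209.00570405]
 [321.23397868 256.74431887]]
[[560.52610679  31.79355211]] [[548.63882375 -62.98092879]]
[[560.36047086  32.45728746]] [[548.88227352 -60.57491708]]
```

Run:
```python
from h import *
t=pickle.load(open("t7.pkl","rb"));d=pickle.load(open("cap0.pkl","rb"))
T,S,W=d["top"],d["scene"],t["wrist"]
M=cyl(.022,.056)
tl=[]
for c,uv,nm in((T,(216,210),"top"),(S,(391,293),"scene"),(W,(322,202),"wrist")):
    m,o=smask(c,uv,34,25);x,e=fit([c],[(m,o)],M,(.5,.27),yaw=False);print(nm,np.round(x*1000,1),round(e,3))
    im=cv2.resize(c["color"][o[1]:o[1]+68,o[0]:o[0]+68],None,fx=4,fy=4,interpolation=cv2.INTER_CUBIC)
    cs=cv2.findContours(cv2.resize(m,im.shape[1::-1]),0,1)[0];cv2.drawContours(im,cs,-1,(0,0,255),1)
    P=M+[x[0],x[1],0];q=(project(c,P)-o+.5)*4;cv2.polylines(im,[cv2.convexHull(q.astype(np.float32)).astype(int)],True,(255,0,0),1);tl.append(im)
cv2.imwrite("pics/h.png",cv2.convertScaleAbs(cv2.hconcat(tl),alpha=1.4))
```

```text
top [501.7 270.4] 0.084
scene [501.6 271.1] 0.026
wrist [500.5 270.1] 0.019
```

View pics/h.png

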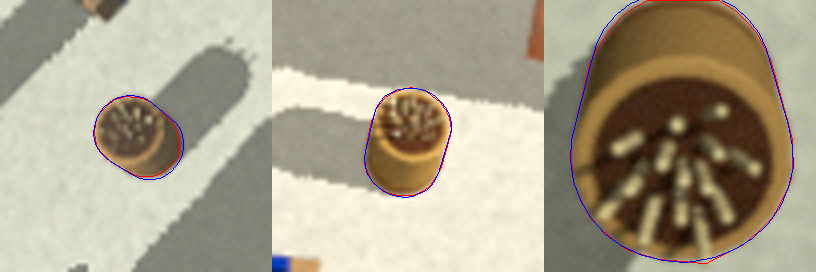

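Request:
step_arm --series "0.02 0.03 0.3 0;0 0 0.7 0;0 0 0.8 0;0 0 0.6 0;0 0 0.35 0;0 0 0.08 0;0 0 0 0;0 0 0 0;0 0 0 0;0 0 0 0"

```text
time_s: 32.17
ee_pos: [0.5013, 0.2708, 0.0146]
tool_rot: [[-0.994, 0.11, 0.002], [0.11, 0.994, 0.001], [-0.002, 0.001, -1.0]]
ft_force: [0.2, -0.2, 0.4]
width: 1.001
gripper_force: 0.0
```

Request:
step_arm --series "0 0 0 0;0 0 0 0;0 0 0 0;0 0 0 0;0 0 0 0;0 0 0 0;0 0 0 0;0 0 0 0" --gripper 1 --grip_force 35

```text
time_s: 32.83
ee_pos: [0.5008, 0.2706, 0.0139]
tool_rot: [[-0.994, 0.11, 0.0], [0.11, 0.994, 0.0], [-0.0, 0.0, -1.0]]
ft_force: [-1.1, -0.0, 6.0]
width: 0.504
gripper_force: 35.2
```

Request:
step_arm --series "0 0 -0.3 0;0 0 -0.8 0;0 0 -0.9 0;0 0 -0.9 0;0 0 -0.8 0;0 0 -0.3 0;0 0 0 0;0 0 0 0"

```text
time_s: 33.5
ee_pos: [0.5003, 0.2704, 0.173]
tool_rot: [[-0.994, 0.11, -0.0], [0.11, 0.994, -0.0], [0.0, -0.0, -1.0]]
ft_force: [-1.7, -0.7, -1.6]
width: 0.512
gripper_force: 36.0
```

```bash
python3 go.py 548.5 -62 175 83.7
python3 - <<'E'
from station import bot
import cv2
c=bot.capture("wrist");cv2.imwrite("pics/w8.png",cv2.convertScaleAbs(c["color"],alpha=1.5)[150:400,200:440])
E
```

```text
t 33.5 yaw 83.7 pos [500.3 270.4 173. ] j6 -60.0
turn units 0.00; shift units x -2.109 y -8.127 z -0.049
```

View pics/w8.png

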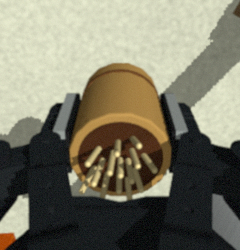

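Run:
```python
from h import *
from station import bot
c=bot.capture("wrist");s=bot.sense();tcp=np.array(s["ee_pos"]);print(tcp)
img=c["color"].copy()
U=np.array(s["tool_rot"])[:,0];N=np.array(s["tool_rot"])[:,1]
a=np.arange(0,2*np.pi,.1)
def pts(p):
    b=np.array([[.022*np.cos(t),.022*np.sin(t),z] for z in(0,.056) for t in a])
    l=b[:,0]*np.cos(p)-(b[:,2]-.038)*np.sin(p);z=b[:,0]*np.sin(p)+(b[:,2]-.038)*np.cos(p)
    return tcp+np.outer(l,U)+np.outer(b[:,1],N)+np.outer(z+.038-.0139,[0,0,1])
for p,col in((0,(255,0,0)),(.15,(0,255,0)),(-.15,(255,0,255))):
    q=project(c,pts(p));n=len(a)
    for k in(q[:n],q[n:]): cv2.polylines(img,[(k*8).astype(int)],True,col,1,shift=3)
cv2.imwrite("pics/h2.png",cv2.resize(cv2.convertScaleAbs(img[190:370,240:400],alpha=1.5),None,fx=3,fy=3))
```

```text
[0.4997191  0.27011325 0.17152449]
```

View pics/h2.png

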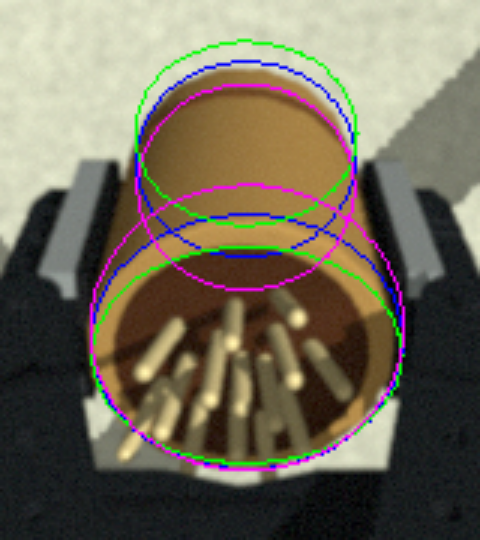

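Request:
step_arm --series "-0.1 -0.3 0 0;-0.2 -0.6 0 0;-0.2 -0.8 0 0;-0.2 -0.8 0 0;-0.2 -0.8 0 0;-0.2 -0.8 0 0;-0.2 -0.8 0 0;-0.2 -0.8 0 0;-0.2 -0.8 0 0;-0.2 -0.7 0 0;-0.1 -0.5 0 0;-0.1 -0.3 0 0;0 -0.12 0.2 0;0 0 0.6 0;0 0 0.8 0;0 0 0.6 0;0 0 0.3 0;0 0 0 0;0 0 0 0;0 0 0 0"

```text
time_s: 35.27
ee_pos: [0.5493, -0.0614, 0.0746]
tool_rot: [[-0.994, 0.109, 0.002], [0.109, 0.994, -0.0], [-0.002, -0.0, -1.0]]
ft_force: [-0.8, 0.1, -1.7]
width: 0.509
gripper_force: 36.0
```

Request:
step_arm --series "0 0 0 0;0 0 0 0;0 0 0 0;0 0 0 0"

```text
time_s: 35.6
ee_pos: [0.5487, -0.0616, 0.074]
tool_rot: [[-0.994, 0.11, 0.001], [0.11, 0.994, -0.0], [-0.001, -0.0, -1.0]]
ft_force: [0.0, 0.2, 0.1]
width: 0.507
gripper_force: 36.0
```

```bash
python3 go.py 548.8 -62.2 21 83.7
```

```text
t 35.6 yaw 83.7 pos [548.7 -61.6  74. ] j6 -94.9
turn units 0.00; shift units x -0.003 y -0.016 z 1.326
```

Request:
step_arm --series "0 -0.01 0.3 0;0 0 0.4 0;0 0 0.3 0;0 0 0.2 0;0 0 0.1 0;0 0 0 0;0 0 0 0;0 0 0 0;0 0 0 0"

```text
time_s: 36.35
ee_pos: [0.5487, -0.062, 0.0217]
tool_rot: [[-0.994, 0.11, 0.001], [0.11, 0.994, -0.0], [-0.001, -0.0, -1.0]]
ft_force: [-0.1, 0.1, -1.7]
width: 0.504
gripper_force: 36.1
```

Request:
step_arm --series "0 0 0.03 0;0 0 0.01 0;0 0 0 0;0 0 0 0"

```text
time_s: 36.68
ee_pos: [0.5485, -0.0619, 0.0199]
tool_rot: [[-0.994, 0.11, 0.0], [0.11, 0.994, -0.0], [-0.0, -0.0, -1.0]]
ft_force: [-0.0, 0.4, -0.8]
width: 0.509
gripper_force: 36.1
```

Request:
step_arm --series "0 0 0 0;0 0 0 0;0 0 0 0;0 0 0 0;0 0 0 0;0 0 -0.2 0;0 0 -0.5 0;0 0 -0.8 0;0 0 -0.9 0;0 0 -0.9 0;0 0 -0.9 0;0 0 -0.5 0;0 -0.6 0 0;0 -0.9 0 0;0 -0.9 0 0;0 -0.9 0 0;0 -0.9 0 0;0 -0.5 0 0;0 0 0 0" --gripper 0.3

```text
time_s: 38.27
ee_pos: [0.5271, -0.2523, 0.2084]
tool_rot: [[-0.994, 0.113, 0.0], [0.113, 0.994, -0.001], [-0.001, -0.001, -1.0]]
ft_force: [-0.4, 0.8, 0.2]
width: 0.702
gripper_force: 0.0
```

Run:
```python
from station import bot
import pickle,cv2
from h import *
t={n:bot.capture(n) for n in("top","scene")};pickle.dump(t,open("t9.pkl","wb"))
a=cv2.resize(t["top"]["color"][145:225,285:375],(450,400),interpolation=cv2.INTER_CUBIC)
b=cv2.resize(t["scene"]["color"][165:285,240:360],(340,340),interpolation=cv2.INTER_CUBIC)
b=cv2.copyMakeBorder(b,0,60,0,0,0)
z=cv2.resize(t["top"]["color"],(320,200));z2=cv2.resize(t["scene"]["color"],(320,200));w=cv2.copyMakeBorder(cv2.hconcat([z,z2]),0,0,0,150,0)
cv2.imwrite("pics/t9.png",cv2.convertScaleAbs(cv2.vconcat([cv2.hconcat([a,b]),w]),alpha=1.5))
```

```text
(no output)
```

View pics/t9.png

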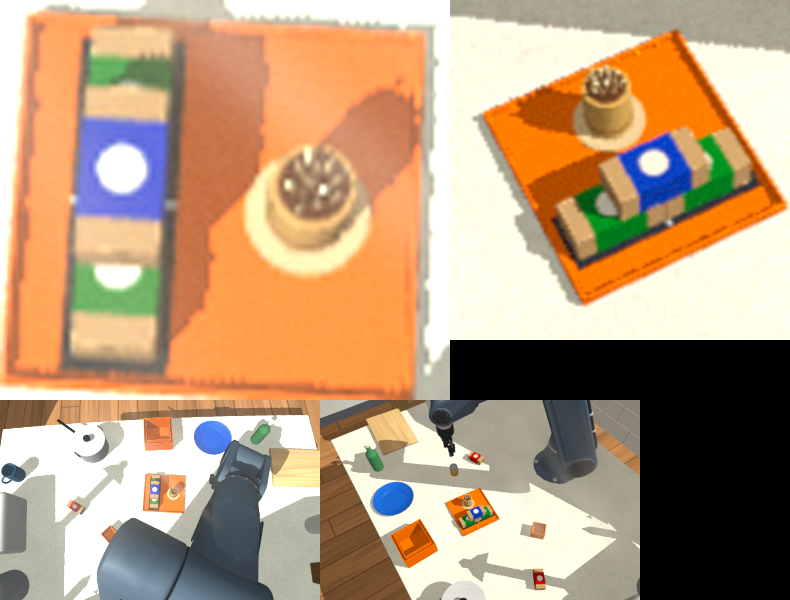

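The picture shows the stack square on the strip, the holder upright and centred on the cork pad, and the red cartons and the shaker where they were. I'll hand it in.

```bash
python3 -c "
from station import bot
print(bot.close_job())"
```

```text
the job is handed in; nothing more can be done
None
```

I handed in the job at about 38 s with everything placed in the order asked: the green cartons end to end (joint about 1 mm off the white line), the blue carton across the joint, and the holder upright on the cork pad. The second green carton caught the first and tilted in the grip, so I levelled it on the strip; the red cartons and the shaker were not moved.

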